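# Clamp the tube and hold the butt stop back for the tack

### The job

Clamp the square tube in the blue welding fixture: press the red clamp lever down past its snap until it stays down by itself, and take the gripper off it. Only then draw the spring-return butt stop out by its black T-handle until the handle bar lines up with the yellow mark, and finish while holding it there so the tube end can be tacked; if let go it springs back. Do not shift or knock over the spray can, the brush or the tube offcut lying around.

Things in the scene. Friction and masses are not known exactly. Their poses are not given: they have to be found in the camera images.
- fixture: Fixed blue base plate, 110 x 430 x 12 mm; cannot move. Origin under the plate's centre on the table; z up; y runs along the plate and the square tube (40 x 40 mm, top 67 mm high, from y = -207 to +18 mm) and is the way the stop is drawn out. Grey guide block from y = 50 to 80 mm, 74 mm high; steel rail at x = 35 to 53, y = 83 to 213 mm, 34 mm high. Heights are above the table.
- clamp (a joint): Angle of the clamp lever, rad: 0 raised (arm 0.60 rad above level, pointing to the fixture's -y), 0.60 fully down (arm level, rubber pad on the tube). A spring pushes it back up, about 11 N at the knob, until about 0.48; past that it snaps down by itself to 0.60 and stays there.
- clamp_knob (a point): Centre of the flat top face of the black round knob (42 mm diameter, 22 mm thick) at the end of the red clamp lever: the place to press. 150 mm from the hinge along the arm and 11 mm above the arm's centre line; it goes down on an arc about the hinge, from about 190 to 108 mm above the table.
- clamp_hinge (a point): Centre of the hinge pin of the clamp lever, 97 mm above the table, pin along the fixture's x axis. Fixed. The grey yoke around it is 78 mm wide over the pin and 109 mm high. It reaches from fixture y = -47 to +38 mm.
- stop (a joint): How far the butt stop is drawn out along the fixture's +y, m: 0 at rest, hard end at 0.085. A spring always pulls it back: about 5 N at rest, rising 1.2 N for each 10 mm.
- stop_bar (a point): Centre of the T-handle's bar on the butt stop: round, black, 16 mm diameter, 70 mm long, level along the fixture's x, 100 mm above the table, its +x end capped red; at rest at fixture y = 115 mm, moves with the stop. A stem 16 mm (x) by 14 mm (y) goes down from its middle to the rod, 47 mm high. Free from above; take it with one finger on each side in y.
- mark: Yellow mark on the rail beside the T-handle, fixed, set anew each time 30 to 65 mm (fixture y) beyond the bar's rest: an upright blade 6 mm thick in y, x = 43 to 57 mm, up to 112 mm high, on a saddle. Origin on the table on the fixture's centre line (x = 0), level in y with the blade's middle; axes as the fixture's. The bar is at the mark when stop_bar and this origin agree in y.
- spray: Loose bystander: upright metal spray can with a blue band, 54 mm diameter, 150 mm high; origin at the centre of its underside.
- brush: Loose bystander: flat brush with a wooden handle lying along its x, 200 mm long, 42 mm wide, 20 mm high; origin under its middle.
- offcut: Loose bystander: offcut of square tube, 40 x 40 mm, 60 mm long, lying along its y; origin at the centre of its underside.

How it is judged:
On the way, in this order (a step that is already met when the one before it is completed fails the run):
1. the clamp lever is down and stays down untouched, the stop not drawn yet (value of joint clamp above 0.55 rad and contact force between each of the fingers, the arm and fixture below 0.3 N and value of joint stop below 0.01 m), for 0.2 s.
2. the gripper holds the stop at the mark (y of stop_bar in the frame of mark between -0.005 and 0.005 m and contact force between the fingers and fixture above 2 N), for 0.5 s.
At the end, for the whole second after the job is handed in: The clamp lever is latched down (beyond 0.55 rad), and the fingers hold the T-handle still with its bar within 5 mm of the yellow mark along the pull (all of step 2 and value of joint clamp above 0.55 rad and velocity of joint stop between -0.01 and 0.01 m/s); the arm keeps its last pose, push and grip.
It fails at once if the stop is drawn out more than 20 mm while the clamp is not down (value of joint stop above 0.02 m and value of joint clamp below 0.5 rad).
It fails at once if the spray can, brush or offcut is shifted more than 25 mm (distance of any of spray, brush, offcut from where it was at the start of the episode above 0.025 m).
It fails at once if the spray can or the offcut is tipped over (angle between any of spray, offcut's own z axis and vertical above 0.5 rad).
It also fails if it takes over 48 s, if anything falls off the work surface, if the arm or the gripper's body presses on something with over 40 N, if the wrist force passes 120 N, or if a joint passes its speed limit or range.

### The arm

A 6-joint arm with a two-finger parallel gripper is mounted at the origin on the work surface. World frame = base frame: x ahead of the robot, y to its left, z up, the work surface at z = 0. Lengths are in m, angles in rad, forces in N, time in s.
With the tool pointing down it reaches from about 0.375 to 0.9 m from the base axis. Payload 3.1 kg.
Tool frame: the origin (TCP) lies at the very end of the fingers, on their centre line; the grasp point (between the pads) lies 19 mm behind it; x points along the fingers, y is the direction in which the jaws open and shut, and the axes are right-handed (so a half turn about x gives the same grasp; the last joint's range is limited). The gripper opens to 87 mm and grips with 3 to 60 N. Pads are 19 mm wide; open, the fingers measure 117 mm over their backs; the gripper's body (75 mm by 190 mm) begins 51 mm behind the grasp point.
Start: joints at [-1.403, 0.527, 1.433, -0, 1.181, -0.178], TCP at [0.212, -0.588, 0.223] pointing down, gripper open.
Joint ranges: [-3.08, 3.08], [-0.75, 2.2], [0.22, 2.44], [-1.43, 4.57], [0, 2.65], [-2.85, 2.85]. Speed limits (rad/s): [2.79, 2.79, 3.14, 3.14, 3.14, 3.14].

### API

Orientations are given as a unit quaternion [x, y, z, w].
In Python, from rig import robot gives the robot as it stands.
- The arm moves only by the tool carry_out, never from a script. Its argument "commands" is a list that holds one entry, the list of rows, each a list of 5 numbers: the opening, from 0 (shut) to 1 (fully open), then the shift along the tool's x, y, z in mm, then the turn about the tool's x in degrees. In form: [[[hand, x, y, z, twist], ...]]. A call has 1 to 8 rows; each row shifts and turns the pose as measured when the row begins, along the tool's axes as they then stand; what a row does not reach is not made up. A row lasts 1/12 s, in which the tool goes at most 41.7 mm and 7.16 degrees, less where a joint would pass 70% of its speed; a pose out of reach is approached as far as the arm can. A call with a gripper value outside its range is refused whole. The fingers move at their own pace and stop on an object; "force" is the grip in N (left out, the last holds). Time passes only in rows, so rows that do not move let the fingers close. It gives the time, the measured TCP pose, the force and the opening at its end, in the units of the state.
- robot.get_obs(): the state, without advancing time (a new reading comes with each control period).
- robot.camera(name): name is "scene" or "top"; returns the picture (400x640x3 uint8, red, green, blue); there is no depth.
- robot.camera_model(name): a dict with "fx", "fy", "cx", "cy" (pixels), "R" (3x3) and "t" (3): a world point X has camera coordinates R X + t. Camera axes: x right, y down, z forward; pixel columns grow to the right and rows downward; lengths in m; the calibration is good to about 2 mm. A picture is of the moment at which its call begins. camera_model takes no time and is no camera call.
- robot.hand_in(): hands the job in, once; it reports no verdict.
The state is a dict: "time": time; "q": joint angles; "joint_velocities": joint speeds; "joint_torque": joint torques, N m; "position": TCP position; "tool_rot": TCP orientation; "ft_force": force on the tool from outside, world axes, zero at the start; "moment": the same for the moment, N m; "grip_width": finger opening in m.
Only numpy, scipy, OpenCV 4.12 (cv2) and the standard library are available. Lean on these libraries where they do the work, as an engineer would, in place of code of your own. Each camera call takes 0.05 s, during which the arm holds its last target. There are 200 camera calls.

## Working session

There is one attempt and no reset: what is moved stays moved. The work goes in short steps, Python scripts to look and compute and a tool call to move; the robot and the scene stay as the last step left them, time stands still between calls to the robot, and variables do not carry over. Pictures are saved under pics/ and viewed, on a budget of 10 in all, crops included, one or two more only if the job needs it, and the job is handed in when it is done.

Besides the shell and the picture viewer there is one more tool, called after ">>>" in YAML: its name, and indented under it one key for each argument. carry_out: Moves the arm, as the interface text tells. Its arguments: {"type":"object","properties":{"commands":{"type":"array"},"force":{"type":"number"}},"required":["commands"]}

```bash
mkdir -p pics
python3 - <<'E'
from rig import robot
import cv2,numpy as np
for n in("scene","top"):
    im=robot.camera(n); cv2.imwrite(f"pics/{n}0.png",im[:,:,::-1]); m=robot.camera_model(n)
    R=np.array(m["R"]);print(n,m["fx"],m["cx"],m["cy"],R.round(3).tolist(),(-R.T@np.array(m["t"])).round(3))
o=robot.get_obs();print({k:np.round(v,3) for k,v in o.items()})
E
```

```text
scene 373.0822840958157 322.5212266076316 202.4147948696456 [[0.004, 1.0, -0.019], [0.648, -0.017, -0.761], [-0.761, -0.009, -0.648]] [ 1.145 -0.013  0.607]
top 391.465334957214 319.00135902012636 205.81787473209593 [[0.005, -1.0, -0.004], [-0.994, -0.005, -0.106], [0.106, 0.004, -0.994]] [ 0.518 -0.015  0.96 ]
{'time': np.float64(0.1), 'q': array([-1.403,  0.528,  1.434, -0.   ,  1.181, -0.179]), 'joint_velocities': array([ 0.002, -0.002, -0.002,  0.   ,  0.001,  0.001]), 'joint_torque': array([ -0.   , -44.098, -17.715,   0.063,   0.053,  -0.   ]), 'position': array([ 0.212, -0.587,  0.222]), 'tool_rot': array([-0.697, -0.122,  0.697, -0.121]), 'ft_force': array([-1.034,  0.742, -0.173]), 'moment': array([0.041, 0.042, 0.021]), 'grip_width': np.float64(0.087)}
```

View pics/scene0.png

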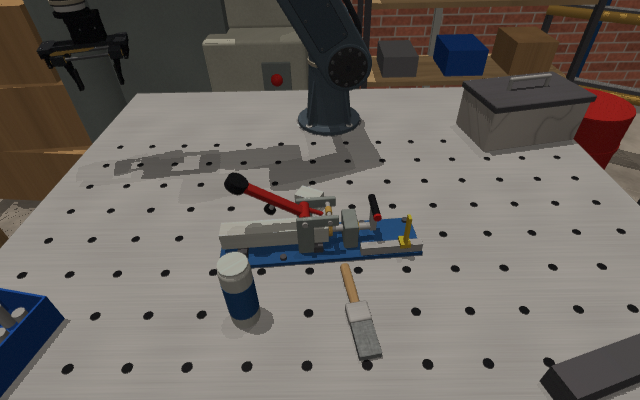

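View pics/top0.png

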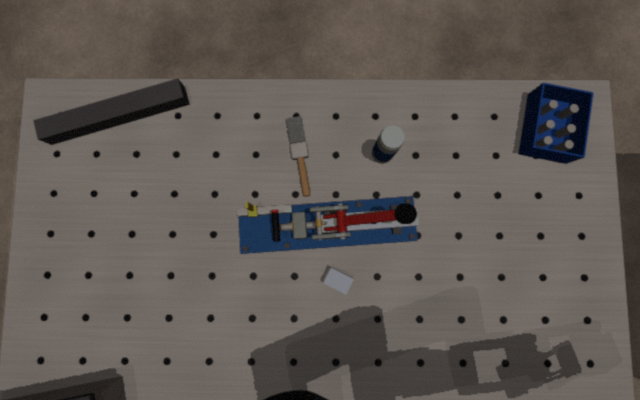

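The scene view shows the lever raised to the left, with its knob at (236,183). The T-bar is at (374,208), the yellow mark at (408,230), and the can at (238,285). In the top view the fixture is centred near (328,225), knob (404,213), bar (276,225), mark (252,209), offcut (339,280), brush (300,155), can (388,142). Fixture +y is roughly world +y.

```bash
cat > h.py <<'E'
from rig import robot
import cv2,numpy as np
def ray(n,u,v):
    m=robot.camera_model(n);R=np.array(m["R"]);c=-R.T@np.array(m["t"])
    return c,R.T@np.array([(u-m["cx"])/m["fx"],(v-m["cy"])/m["fy"],1])
def onz(n,p,z):
    c,d=ray(n,*p);return c+d*(z-c[2])/d[2]
def tri(p,q):  # scene px, top px
    (a,d),(b,e)=ray("scene",*p),ray("top",*q)
    s=np.linalg.lstsq(np.c_[d,-e],b-a,rcond=None)[0]
    x,y=a+d*s[0],b+e*s[1];return (x+y)/2,np.linalg.norm(x-y)
def blob(im,lo,hi,box):
    x0,y0,x1,y1=box;h=cv2.cvtColor(im,cv2.COLOR_RGB2HSV)[y0:y1,x0:x1]
    m=cv2.inRange(h,lo,hi)
    k,l,s,c=cv2.connectedComponentsWithStats(m)
    i=1+np.argmax(s[1:,4]);ys,xs=np.nonzero(l==i)
    pts=np.c_[xs+x0,ys+y0].astype(np.float32)
    return pts,c[i]+[x0,y0],s[i]
E
python3 - <<'E'
from h import *
S=cv2.imread("pics/scene0.png")[:,:,::-1].copy();T=cv2.imread("pics/top0.png")[:,:,::-1].copy()
h=cv2.cvtColor(T,cv2.COLOR_RGB2HSV);m=cv2.inRange(h[190:260,230:425],(95,120,40),(125,255,255))
ys,xs=np.nonzero(m);P=np.array([onz("top",(x+230,y+190),.012)[:2] for x,y in zip(xs,ys)],np.float32)
r=cv2.minAreaRect(P);print("plate",r);print(cv2.boxPoints(r).round(3).tolist())
D=((0,0,0),(180,255,45))
for n,im,b in(("scene",S,(220,168,252,196)),("top",T,(392,200,420,228))):
    p,c,s=blob(im,*D,b);print("knob",n,c,s)
for n,im,b in(("scene",S,(364,190,386,224)),("top",T,(268,205,286,246))):
    p,c,s=blob(im,*D,b);print("bar",n,c,s,cv2.minAreaRect(p))
for n,im,b in(("scene",S,(395,205,425,255)),("top",T,(240,198,265,222))):
    p,c,s=blob(im,(18,120,70),(35,255,255),b);print("mark",n,c,s,cv2.minAreaRect(p), p[p[:,1]<p[:,1].min()+2].mean(0))
big=np.hstack([cv2.resize(S[165:265,210:430],None,fx=3.6,fy=3.6,interpolation=cv2.INTER_CUBIC)])
b2=cv2.resize(T[195:258,230:425],(792,256),interpolation=cv2.INTER_CUBIC)
b2=cv2.convertScaleAbs(b2,alpha=1.6)
cv2.imwrite("pics/c1.png",np.vstack([big[:340,:792],b2])[:,:,::-1])
E
```

```text
Traceback (most recent call last):
  File "h.py", line 7, in onz
    c,d=ray(n,*p);return c+d*(z-c[2])/d[2]
        ~~~^^^^^^
  File "h.py", line 4, in ray
    m=robot.camera_model(n);R=np.array(m["R"]);c=-R.T@np.array(m["t"])
ValueError: time passes only in moves, steps and waits
```

```bash
sed -i 's/^def ray/M={n:robot.camera_model(n) for n in("scene","top")}\ndef ray/; s/m=robot.camera_model(n);R/m=M[n];R/' h.py
cat > m1.py <<'E'
from h import *
S=cv2.imread("pics/scene0.png")[:,:,::-1].copy();T=cv2.imread("pics/top0.png")[:,:,::-1].copy()
h=cv2.cvtColor(T,cv2.COLOR_RGB2HSV);m=cv2.inRange(h[190:260,230:425],(95,120,40),(125,255,255))
ys,xs=np.nonzero(m);P=np.array([onz("top",(x+230,y+190),.012)[:2] for x,y in zip(xs,ys)],np.float32)
r=cv2.minAreaRect(P);print("plate",r);print(cv2.boxPoints(r).round(3).tolist())
D=((0,0,0),(180,255,45))
for n,im,b in(("scene",S,(220,168,252,196)),("top",T,(392,200,420,228))):
    p,c,s=blob(im,*D,b);print("knob",n,c,s)
for n,im,b in(("scene",S,(364,190,386,224)),("top",T,(268,205,286,246))):
    p,c,s=blob(im,*D,b);print("bar",n,c,s,cv2.minAreaRect(p))
for n,im,b in(("scene",S,(395,205,425,255)),("top",T,(240,198,265,222))):
    p,c,s=blob(im,(18,120,70),(35,255,255),b);print("mark",n,c,s,cv2.minAreaRect(p), p[p[:,1]<p[:,1].min()+2].mean(0))
big=np.hstack([cv2.resize(S[165:265,210:430],None,fx=3.6,fy=3.6,interpolation=cv2.INTER_CUBIC)])
b2=cv2.resize(T[195:258,230:425],(792,256),interpolation=cv2.INTER_CUBIC)
b2=cv2.convertScaleAbs(b2,alpha=1.6)
cv2.imwrite("pics/c1.png",np.vstack([big[:340,:792],b2])[:,:,::-1])
E
python3 m1.py
```

```text
plate ((0.575101912021637, -0.031414762139320374), (0.10818310081958771, 0.42785802483558655), 4.561679363250732)
[[0.5040000081062317, 0.17800000309944153], [0.5379999876022339, -0.24899999797344208], [0.6460000276565552, -0.23999999463558197], [0.6119999885559082, 0.1860000044107437]]
knob scene [235.73629243 183.4308094 ] [  4   5  25  22 383]
knob top [404.92876712 213.00821918] [  3   0  22  24 365]
bar scene [373.1884058  204.18115942] [  4   4  12  22 138] ((373.29412841796875, 204.176513671875), (20.858062744140625, 7.276068687438965), 75.96376037597656)
bar top [275.16593886 226.65502183] [  2   8  11  29 229] ((275.44830322265625, 226.8793182373047), (28.40155601501465, 8.719776153564453), 85.2363510131836)
mark scene [405.79399142 234.34334764] [  3  10  14  34 233] ((404.4384460449219, 231.47657775878906), (12.405900955200195, 33.3876953125), 2.385944366455078) [408.5 215.5]
mark top [252.63157895 211.84210526] [ 8  8 10 11 76] ((252.5, 211.0), (10.0, 9.0), 90.0) [254.5 206.5]
```

View pics/c1.png

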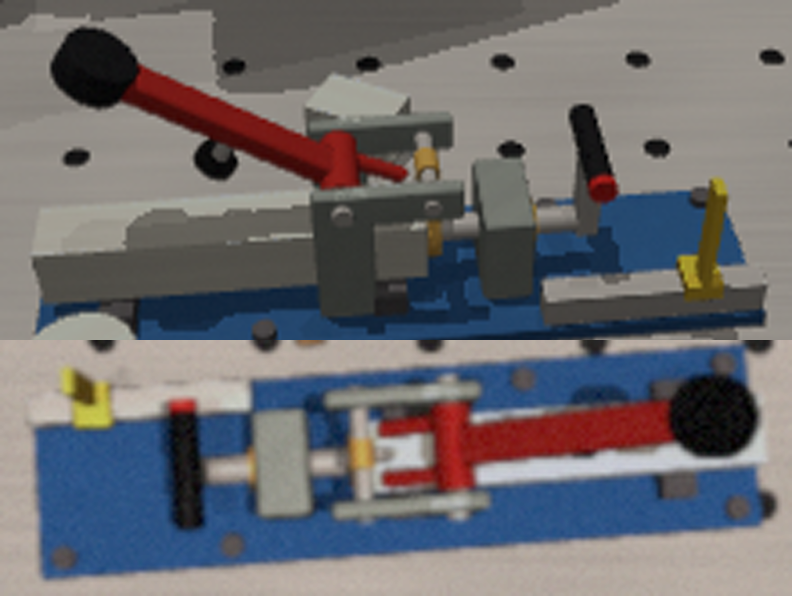

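```bash
cat >> h.py <<'E'
C=np.array([.5751,-.0314,0]);a=np.radians(4.56)
F=np.array([[np.cos(a),-np.sin(a),0],[np.sin(a),np.cos(a),0],[0,0,1]])
tof=lambda X:F.T@(np.asarray(X)-C)
tow=lambda X:F@np.asarray(X)+C
def onx(n,p,x):
    c,d=ray(n,*p);c=tof(c);d=F.T@d;return c+d*(x-c[0])/d[0]
E
python3 - <<'E'
from h import *
S=cv2.imread("pics/scene0.png")[:,:,::-1].copy();T=cv2.imread("pics/top0.png")[:,:,::-1].copy()
k,e=tri((235.7,183.4),(404.9,213));print("knob centre F",tof(k).round(4),"gap",e, "W",k)
b,e=tri((373.2,204.2),(275.4,226.9));print("bar F",tof(b),e)
print("bar top-only F",tof(onz("top",(275.4,226.9),.106)), "scene on x=0 plane (black part mid)",onx("scene",(373.2,204.2),0))
p,c,s=blob(S,(18,120,70),(35,255,255),(395,205,425,255))
for v in range(int(p[:,1].min()),int(p[:,1].max())+1):
    u=p[p[:,1]==v,0]; 
    f=onx("scene",(u.mean(),v),57e-3);g=onx("scene",(u.min()-.5,v),57e-3);h=onx("scene",(u.max()+.5,v),57e-3)
    if v%3==0:print(v,u.min(),u.max(),"y",f[1].round(4),g[1].round(4),h[1].round(4),"z",f[2].round(3))
p,c,s=blob(T,(18,100,60),(38,255,255),(240,198,265,222))
for v in range(int(p[:,1].min()),int(p[:,1].max())+1):
    u=p[p[:,1]==v,0];print(v,u.min(),u.max(),tof(onz("top",(u.min(),v),.112)).round(3),tof(onz("top",(u.max(),v),.05)).round(3))
print("can",onz("top",(391,135),.15),"brush",onz("top",(306,194),.01),"offcut",tof(onz("top",(339,280),.04)))
for y in(-.124,.115,.16):print(y,tow([0,y,.1]))
E
```

```text
knob centre F [ 0.0002 -0.1517  0.1827] gap 0.00030469827827052495 W [ 0.58731841 -0.18256226  0.18272002]
bar F [-0.0033815   0.11599816  0.10388229] 0.00025997960574573745
bar top-only F [-0.00353055  0.1156343   0.106     ] scene on x=0 plane (black part mid) [0.         0.11528508 0.10685095]
216 407.0 410.0 y 0.172 0.1681 0.1759 z 0.121
219 407.0 411.0 y 0.1741 0.1691 0.179 z 0.113
222 407.0 411.0 y 0.1751 0.1701 0.1801 z 0.105
225 406.0 410.0 y 0.1742 0.1692 0.1793 z 0.097
228 405.0 409.0 y 0.1733 0.1682 0.1784 z 0.088
231 405.0 409.0 y 0.1744 0.1693 0.1795 z 0.08
234 404.0 408.0 y 0.1734 0.1683 0.1786 z 0.072
237 398.0 408.0 y 0.1683 0.1569 0.1797 z 0.064
240 399.0 409.0 y 0.1715 0.16 0.183 z 0.055
243 400.0 410.0 y 0.1747 0.1631 0.1863 z 0.045
246 400.0 410.0 y 0.1759 0.1642 0.1876 z 0.036
202 246.0 247.0 [0.055 0.176 0.112] [0.063 0.185 0.05 ]
203 245.0 249.0 [0.053 0.178 0.112] [0.06 0.18 0.05]
204 245.0 250.0 [0.051 0.178 0.112] [0.058 0.178 0.05 ]
205 245.0 255.0 [0.049 0.178 0.112] [0.055 0.166 0.05 ]
206 245.0 256.0 [0.047 0.178 0.112] [0.052 0.164 0.05 ]
207 246.0 256.0 [0.044 0.176 0.112] [0.05  0.164 0.05 ]
208 247.0 256.0 [0.042 0.174 0.112] [0.047 0.164 0.05 ]
209 248.0 256.0 [0.039 0.172 0.112] [0.045 0.164 0.05 ]
210 248.0 256.0 [0.037 0.172 0.112] [0.043 0.165 0.05 ]
211 248.0 256.0 [0.035 0.172 0.112] [0.04  0.165 0.05 ]
212 248.0 256.0 [0.033 0.172 0.112] [0.038 0.165 0.05 ]
213 248.0 256.0 [0.031 0.173 0.112] [0.036 0.165 0.05 ]
214 248.0 257.0 [0.029 0.173 0.112] [0.033 0.163 0.05 ]
215 248.0 257.0 [0.026 0.173 0.112] [0.031 0.163 0.05 ]
216 249.0 255.0 [0.024 0.171 0.112] [0.029 0.168 0.05 ]
can [ 0.75613177 -0.16335152  0.15      ] brush [0.64831437 0.02106839 0.01      ] offcut [-0.13320277 -0.01630425  0.04      ]
-0.124 [ 0.58495837 -0.15500749  0.1       ]
0.115 [0.56595715 0.08323598 0.1       ]
0.16 [0.56237952 0.12809354 0.1       ]
```

```bash
cat >> h.py <<'E'
from scipy.spatial.transform import Rotation as Ro
def go(target,yF=None):
    o=robot.get_obs();A=Ro.from_quat(o["tool_rot"]).as_matrix()
    print("t",o["time"],"pos",o["position"].round(4),"F",tof(o["position"]).round(4),"q",np.round(o["q"],2),"ft",np.round(o["ft_force"],1))
    print("axes\n",A.round(3),"\ntool shift mm",(A.T@(np.asarray(target)-o["position"])*1000).round(1))
    if yF is not None:
        v=A.T@(F@np.array(yF));t=np.degrees(np.arctan2(v[2],v[1]));print("twist to align jaw",t,"or",t-180*np.sign(t))
E
python3 - <<'E'
from h import *
go(tow([0,-.150,.215]),[0,1,0])
E
```

```text
t 0.1 pos [ 0.2118 -0.5874  0.2217] F [-0.4064 -0.5253  0.2217] q [-1.4   0.53  1.43 -0.    1.18 -0.18] ft [-1.   0.7 -0.2]
axes
 [[-0.     0.339 -0.941]
 [ 0.002 -0.941 -0.339]
 [-1.    -0.002 -0.   ]] 
tool shift mm [   7.3 -255.1 -490.8]
twist to align jaw -164.74540941657213 or 15.25459058342787
```

>>> carry_out:
  commands:
    - [[0,0,-18,-35,0],[0,0,-18,-35,0],[0,0,-18,-35,0],[0,0,-18,-35,0],[0,0,-18,-35,0],[0,0,-18,-35,0],[0,0,-18,-35,0],[0,0,-18,-35,0]]
  force: 30

```text
time: 0.77
position: [0.4279, -0.3562, 0.2169]
tool_rot: [-0.696, -0.117, 0.699, -0.115]
ft_force: [0.8, -0.0, 0.1]
grip_width: 0.0413
```

Run:
```python
from h import *
go(tow([0,-.150,.215]),[0,1,0])
```

```text
t 0.7667 pos [ 0.4279 -0.3562  0.2169] F [-0.1725 -0.3121  0.2169] q [-0.89  0.44  1.61 -0.    1.09  0.35] ft [ 0.8 -0.   0.1]
axes
 [[-0.004  0.323 -0.946]
 [ 0.002 -0.946 -0.323]
 [-1.    -0.003  0.004]] 
tool shift mm [   1.5 -114.5 -207.2]
twist to align jaw -165.71559140800136 or 14.284408591998641
```

>>> carry_out:
  commands:
    - [[0,-1,-19,-34,0],[0,-1,-19,-34,0],[0,-1,-19,-34,0],[0,-1,-19,-34,0],[0,-1,-19,-35,0],[0,-1,-19,-35,0],[0,0,0,0,7],[0,0,0,0,7]]

```text
time: 1.43
position: [0.5958, -0.162, 0.2193]
tool_rot: [-0.704, -0.033, 0.709, -0.028]
ft_force: [0.2, -0.8, 0.7]
grip_width: 0.0007
```

Run:
```python
from h import *
go(tow([0,-.150,.195]),[0,1,0])
```

```text
t 1.4333 pos [ 0.5958 -0.162   0.2193] F [ 0.0102 -0.1319  0.2193] q [-0.45  0.52  1.45  0.    1.18  1.03] ft [ 0.2 -0.8  0.7]
axes
 [[-0.007  0.087 -0.996]
 [ 0.007 -0.996 -0.087]
 [-1.    -0.008  0.006]] 
tool shift mm [24.2 18.3 10.2]
twist to align jaw -179.5875340177294 or 0.4124659822705894
```

>>> carry_out:
  commands:
    - [[0,8,9,5,0],[0,8,6,5,0],[0,6,0,0,0],[0,8,5,0,0],[0,10,6,0,0],[0,10,6,0,0]]

```text
time: 1.93
position: [0.5887, -0.1935, 0.1702]
tool_rot: [-0.706, -0.038, 0.706, -0.029]
ft_force: [0.5, 6.7, 8.4]
grip_width: 0.0006
```

Run:
```python
from h import *
go(tow([0,-.178,.106]),[0,1,0])
```

```text
t 1.9333 pos [ 0.5887 -0.1935  0.1702] F [ 0.0006 -0.1627  0.1702] q [-0.5   0.58  1.49  0.01  1.07  0.97] ft [0.5 6.7 8.4]
axes
 [[-0.001  0.095 -0.995]
 [ 0.013 -0.995 -0.095]
 [-1.    -0.013 -0.   ]] 
tool shift mm [64.  16.2  0.9]
twist to align jaw -179.12180071819031 or 0.8781992818096853
```

Contact as expected (8 N up); keep pressing along the arc.

>>> carry_out:
  commands:
    - [[0,10,4,0,0],[0,10,4,0,0],[0,10,3,0,0],[0,10,2,0,0],[0,10,2,0,0],[0,8,1,0,0]]

```text
time: 2.43
position: [0.5883, -0.212, 0.111]
tool_rot: [0.708, 0.04, -0.704, 0.026]
ft_force: [-0.2, 0.4, -0.7]
grip_width: 0.0006
```

Run:
```python
from h import *
go(tow([0,-.178,.106]),[0,1,0])
```

```text
t 2.4333 pos [ 0.5883 -0.212   0.111 ] F [-0.0013 -0.1811  0.111 ] q [-0.53  0.67  1.52  0.02  0.96  0.93] ft [-0.2  0.4 -0.7]
axes
 [[ 0.004  0.093 -0.996]
 [ 0.02  -0.995 -0.093]
 [-1.    -0.02  -0.006]] 
tool shift mm [ 5.1 -3.  -1.3]
twist to align jaw -179.24857895270367 or 0.7514210472963327
```

>>> carry_out:
  commands:
    - [[0,-8,0,0,0],[0,-20,0,0,0],[0,-30,0,0,0],[0,-30,0,0,0],[0,0,0,0,0],[0,0,0,0,0]]

```text
time: 2.93
position: [0.5822, -0.2156, 0.1961]
tool_rot: [-0.703, -0.042, 0.71, -0.023]
ft_force: [-0.2, -0.4, -0.7]
grip_width: 0.0002
```

Run:
```python
from h import *
S=robot.camera("scene");cv2.imwrite("pics/s2.png",cv2.resize(S[140:270,190:440],None,fx=3,fy=3,interpolation=cv2.INTER_CUBIC)[:,:,::-1])
go(tow([0,.115,.210]),[0,1,0])
```

```text
t 2.9833 pos [ 0.5828 -0.216   0.1966] F [-0.007  -0.1846  0.1966] q [-0.54  0.56  1.45  0.02  1.15  0.93] ft [ 0.8 -0.7  0.8]
axes
 [[-0.01   0.091 -0.996]
 [ 0.026 -0.995 -0.092]
 [-1.    -0.027  0.007]] 
tool shift mm [  -5.5 -299.8  -10.5]
twist to align jaw -179.30189439043392 or 0.6981056095660847
```

View pics/s2.png

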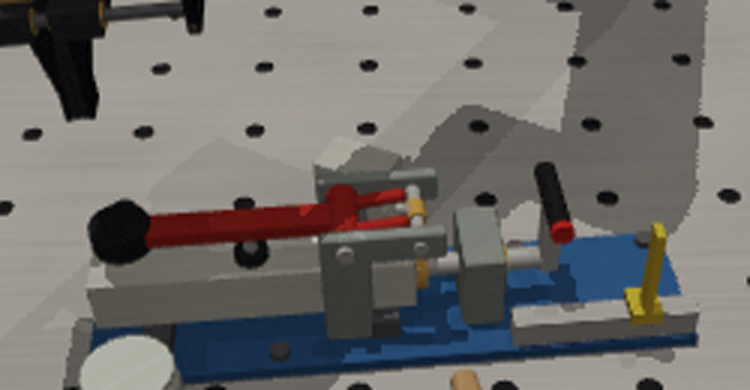

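The lever now lies level on the tube, its knob at crop (120,232), with the gripper clear of it and the stop still at rest. Next I go to the T-bar.

>>> carry_out:
  commands:
    - [[0.5,-3,-36,-1,0],[0.5,-2,-38,-1,0],[0.5,-1,-38,-1,0],[0.5,-1,-38,-1,0],[0.5,-1,-38,-1,0],[0.5,-1,-38,-1,0],[0.5,-1,-38,-1,0],[0.5,0,-25,-1,0]]

```text
time: 3.65
position: [0.5614, 0.0748, 0.2063]
tool_rot: [-0.7, -0.036, 0.713, -0.019]
ft_force: [0.6, -0.2, -0.8]
grip_width: 0.041
```

Run:
```python
from h import *
go(tow([0,.115,.083]),[0,1,0]);print(robot.get_obs()["grip_width"])
```

```text
t 3.65 pos [0.5614 0.0748 0.2063] F [-0.0052  0.1069  0.2063] q [-0.08  0.48  1.59  0.03  1.1   1.4 ] ft [ 0.6 -0.2 -0.8]
axes
 [[-0.02   0.078 -0.997]
 [ 0.024 -0.997 -0.079]
 [-1.    -0.026  0.018]] 
tool shift mm [123.3  -4.9  -7.4]
twist to align jaw 179.94558798513492 or -0.05441201486507907
0.04099066664030399
```

>>> carry_out:
  commands:
    - [[0.5,20,-2,-3,0],[0.5,20,-2,-2,0],[0.5,20,-1,-2,0],[0.5,10,0,0,0],[0.5,0,0,0,0]]

```text
time: 4.07
position: [0.5625, 0.0912, 0.1312]
tool_rot: [-0.698, -0.042, 0.715, -0.023]
ft_force: [0.5, 0.2, 0.2]
grip_width: 0.0431
```

Run:
```python
from h import *
go(tow([0,.115,.083]),[0,1,0])
S=robot.camera("scene");T=robot.camera("top")
cv2.imwrite("pics/s3.png",np.vstack([cv2.resize(S[150:250,320:440],(600,500)[::1],interpolation=cv2.INTER_CUBIC)])[:,:,::-1])
```

```text
t 4.0667 pos [0.5625 0.0912 0.1312] F [-0.0028  0.1232  0.1312] q [-0.05  0.58  1.64  0.03  0.94  1.41] ft [0.5 0.2 0.2]
axes
 [[-0.025  0.091 -0.996]
 [ 0.025 -0.995 -0.092]
 [-0.999 -0.028  0.023]] 
tool shift mm [47.8  9.6 -3.8]
twist to align jaw -179.30795204660512 or 0.6920479533948765
```

View pics/s3.png

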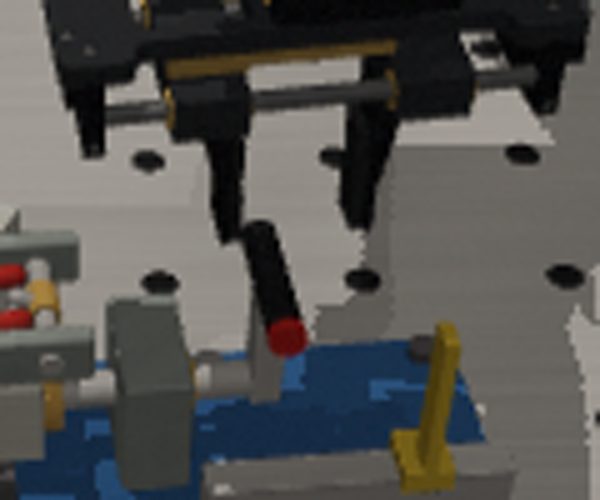

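The open fingers are above the bar, tips at crop (230,240) and (358,225), and sit a little to +y as the pose says. I correct that and then descend.

>>> carry_out:
  commands:
    - [[0.5,0,9,-3,0],[0.5,5,1,-1,0],[0.5,14,0,0,0],[0.5,14,0,0,0],[0.5,12,0,0,0],[0.5,0,0,0,0]]

```text
time: 4.67
position: [0.5753, 0.0769, 0.0921]
tool_rot: [-0.705, -0.039, 0.708, -0.022]
ft_force: [0.0, 1.0, 0.7]
grip_width: 0.0436
```

Run:
```python
from h import *
go(tow([0,.115,.083]),[0,1,0])
```

```text
t 4.6667 pos [0.5753 0.0769 0.0921] F [0.0088 0.1079 0.0921] q [-0.07  0.65  1.65  0.03  0.85  1.39] ft [0.  1.  0.7]
axes
 [[-0.006  0.086 -0.996]
 [ 0.024 -0.996 -0.086]
 [-1.    -0.024  0.004]] 
tool shift mm [ 9.3 -6.9  8.7]
twist to align jaw -179.63820917805026 or 0.36179082194973944
```

>>> carry_out:
  commands:
    - [[0.5,3,-4,4,0],[0.5,4,-3,4,0],[0.5,2,0,1,0],[0.5,0,0,0,0]]

```text
time: 5.0
position: [0.5671, 0.0822, 0.0851]
tool_rot: [0.707, 0.038, -0.706, 0.021]
ft_force: [-0.8, 0.3, 0.5]
grip_width: 0.0436
```

Run:
```python
from h import *
go(tow([0,.115,.083]),[0,1,0])
```

```text
t 5.0 pos [0.5671 0.0822 0.0851] F [0.001  0.1139 0.0851] q [-0.06  0.65  1.68  0.03  0.82  1.4 ] ft [-0.8  0.3  0.5]
axes
 [[-0.001  0.083 -0.997]
 [ 0.023 -0.996 -0.083]
 [-1.    -0.023 -0.001]] 
tool shift mm [ 2.1 -1.   1. ]
twist to align jaw -179.7755347386587 or 0.22446526134129385
```

Good; close on the bar.

>>> carry_out:
  commands:
    - [[0,0,0,0,0],[0,0,0,0,0],[0,0,0,0,0],[0,0,0,0,0],[0,0,0,0,0],[0,0,0,0,0]]
  force: 45

```text
time: 5.5
position: [0.5675, 0.0862, 0.0867]
tool_rot: [0.708, 0.039, -0.705, 0.018]
ft_force: [0.1, -1.4, -1.0]
grip_width: 0.0147
```

Run:
```python
from h import *
go(tow([0,.1755,.083]),[0,1,0])
```

```text
t 5.5 pos [0.5675 0.0862 0.0867] F [0.0018 0.1179 0.0867] q [-0.06  0.65  1.68  0.04  0.82  1.4 ] ft [ 0.1 -1.4 -1. ]
axes
 [[ 0.002  0.08  -0.997]
 [ 0.03  -0.996 -0.08 ]
 [-1.    -0.03  -0.004]] 
tool shift mm [  5.5 -57.5   1.8]
twist to align jaw -179.96787690021904 or 0.03212309978096073
```

>>> carry_out:
  commands:
    - [[0,0,-9,0,0],[0,0,-9,0,0],[0,1,-9,0,0],[0,1,-9,0,0],[0,1,-9,0,0],[0,0,-9,0,0],[0,0,-3,0,0]]

```text
time: 6.08
position: [0.5641, 0.1293, 0.0868]
tool_rot: [0.707, 0.032, -0.706, 0.031]
ft_force: [0.0, -9.5, -0.7]
grip_width: 0.0152
```

Run:
```python
from h import *
S=robot.camera("scene");cv2.imwrite("pics/s4.png",cv2.resize(S[150:250,320:440],(720,600),interpolation=cv2.INTER_CUBIC)[:,:,::-1]);cv2.imwrite("pics/s4r.png",S[:,:,::-1])
go(tow([0,.1755,.083]),[0,1,0]);print(robot.get_obs()["grip_width"])
```

```text
t 6.1333 pos [0.5641 0.1291 0.0868] F [0.0018 0.1609 0.0868] q [0.03 0.65 1.66 0.   0.82 1.51] ft [ 0.3 -9.3 -0.5]
axes
 [[ 0.002  0.089 -0.996]
 [ 0.001 -0.996 -0.089]
 [-1.    -0.001 -0.002]] 
tool shift mm [  3.8 -14.6   1.7]
twist to align jaw -179.47547764424158 or 0.5245223557584211
0.01476489893288152
```

View pics/s4.png

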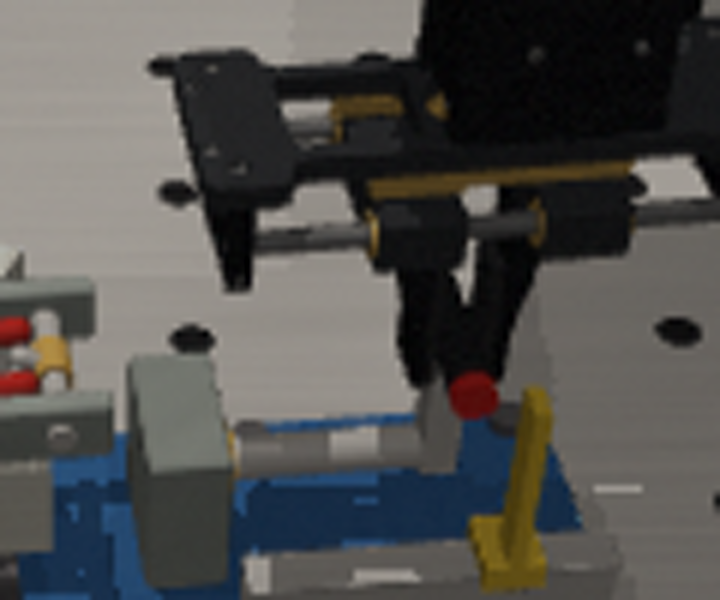

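```bash
cat > chk.py <<'E'
from h import *
import sys
S=cv2.imread(sys.argv[1])[:,:,::-1].copy();h=cv2.cvtColor(S,cv2.COLOR_RGB2HSV)
m=cv2.inRange(h,(0,150,90),(6,255,255))|cv2.inRange(h,(174,150,90),(180,255,255));m[:,:385]=0;m[:200]=0;m[240:]=0;m[:,425:]=0
ys,xs=np.nonzero(m);print("cap px",xs.mean(),ys.mean(),len(xs),"F",onx("scene",(xs.mean(),ys.mean()),.035).round(4))
g=S[:,:,:].astype(float);R=[];L=[]
for v in range(218,233):   # subpixel blade edges by yellowness
    y=np.clip((g[v,396:420,0]+g[v,396:420,1])/2-g[v,396:420,2],0,None);pk=np.sort(y)[-3:].mean();k=int(y.argmax());t=pk/2
    i=k
    while y[i]>t:i+=1
    r=396+i-1+(y[i-1]-t)/(y[i-1]-y[i]);i=k
    while y[i]>t:i-=1
    l=396+i+1-(y[i+1]-t)/(y[i+1]-y[i])
    R.append(onx("scene",(r,v),.057)[1]);L.append(onx("scene",(l,v),.043)[1])
print("mark y from right edge",np.median(R)-.003,"left edge",np.median(L)+.003)
E
python3 chk.py pics/s4r.png; python3 chk.py pics/scene0.png
```

```text
cap px 398.1 213.4 10 F [0.035  0.1584 0.1089]
mark y from right edge 0.17654861510631153 left edge 0.1774160598123393
cap px nan nan 0 F [nan nan nan]
mark y from right edge 0.1764615878691669 left edge 0.17737431864648737chk.py:5: RuntimeWarning: Mean of empty slice.
  ys,xs=np.nonzero(m);print("cap px",xs.mean(),ys.mean(),len(xs),"F",onx("scene",(xs.mean(),ys.mean()),.035).round(4))
  ret = ret.dtype.type(ret / rcount)
```

Run:
```python
from h import *
for p in((377.1,216.9),(398.3,215.3)):print(onx("scene",p,.035))
im=cv2.imread("pics/s4r.png")[:,:,::-1]
def cap(im,b):
    x0,y0,x1,y1=b;g=im[y0:y1,x0:x1].astype(float);w=np.clip(g[...,0]-g[...,1:].max(-1)-25,0,None)
    Y,X=np.mgrid[y0:y1,x0:x1];return (X*w).sum()/w.sum(),(Y*w).sum()/w.sum(),(w>0).sum()
for f,b in(("pics/s4r.png",(390,207,405,224)),("pics/scene0.png",(368,207,385,224))):
    c=cap(cv2.imread(f)[:,:,::-1],b);print(f,c,onx("scene",c[:2],.035))
```

```text
[0.035      0.11675467 0.10341081]
[0.035      0.15940618 0.10367077]
pics/s4r.png (np.float64(398.4834885690093), np.float64(215.31710414902625), np.int64(57)) [0.035      0.15978603 0.10358871]
pics/scene0.png (np.float64(376.9303774276292), np.float64(216.18248442652987), np.int64(59)) [0.035      0.11626243 0.10538947]
```

>>> carry_out:
  commands:
    - [[0,0,-7,0,0],[0,0,-7,0,0],[0,0,-5,0,0]]

```text
time: 6.38
position: [0.5633, 0.1386, 0.0867]
tool_rot: [0.707, 0.027, -0.706, 0.037]
ft_force: [0.8, -11.7, 0.3]
grip_width: 0.015
```

Run:
```python
from h import *
go(tow([0.0018,.178,.0868]),[0,1,0])
```

```text
t 6.3833 pos [0.5633 0.1386 0.0867] F [0.0018 0.1704 0.0867] q [ 0.06  0.65  1.66 -0.02  0.83  1.55] ft [  0.8 -11.7   0.3]
axes
 [[ 0.001  0.091 -0.996]
 [-0.015 -0.996 -0.091]
 [-1.     0.015  0.   ]] 
tool shift mm [-0.2 -7.6 -0.1]
twist to align jaw -179.34972892657757 or 0.6502710734224308
```

>>> carry_out:
  commands:
    - [[0,0,-7,0,0],[0,0,-6,0,0]]

```text
time: 6.55
position: [0.5627, 0.1448, 0.0866]
tool_rot: [-0.706, -0.023, 0.707, -0.042]
ft_force: [-0.1, -11.9, -0.0]
grip_width: 0.0147
```

```bash
python3 - <<'E'
from h import *
S=robot.camera("scene");cv2.imwrite("pics/s5r.png",S[:,:,::-1]);
cv2.imwrite("pics/s5.png",cv2.resize(S[150:250,320:440],(720,600),interpolation=cv2.INTER_CUBIC)[:,:,::-1])
go(tow([0.0018,.178,.0868]),[0,1,0])
g=S[205:224,392:412].astype(float);w=np.clip(g[...,0]-g[...,1:].max(-1)-25,0,None);Y,X=np.mgrid[205:224,392:412]
c=(X*w).sum()/w.sum(),(Y*w).sum()/w.sum();print(c,(w>0).sum(),onx("scene",c,.035))
E
python3 chk.py pics/s5r.png 2>/dev/null|tail -1
```

```text
t 6.6 pos [0.5627 0.1453 0.0866] F [0.0017 0.1771 0.0866] q [ 0.07  0.66  1.65 -0.04  0.84  1.58] ft [  1.5 -11.7   0.5]
axes
 [[ 0.001  0.093 -0.996]
 [-0.027 -0.995 -0.093]
 [-1.     0.027  0.002]] 
tool shift mm [-0.2 -0.9 -0.1]
twist to align jaw -179.23223924172942 or 0.7677607582705832
(np.float64(405.4381818181818), np.float64(214.38242424242424)) 45 [0.035      0.17368829 0.10479042]
mark y from right edge 0.17651591707846948 left edge 0.17732540056698343
```

View pics/s5.png

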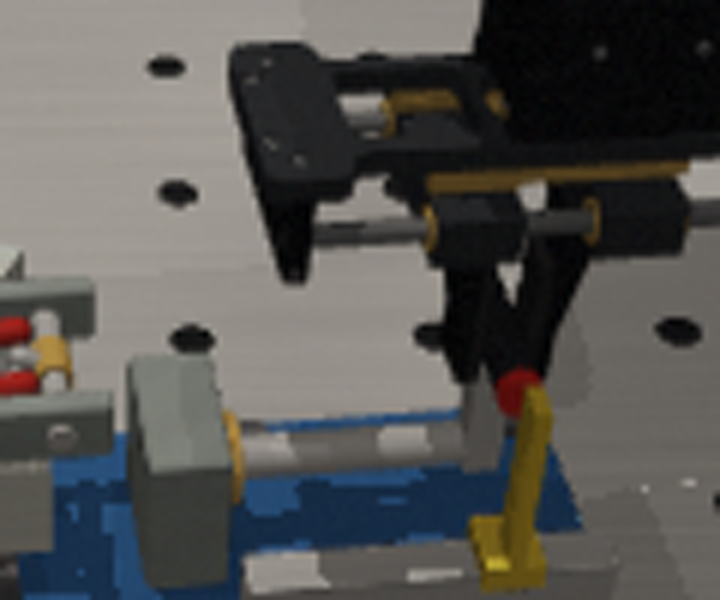

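>>> carry_out:
  commands:
    - [[0,0,-4,0,0]]

```text
time: 6.68
position: [0.5626, 0.1457, 0.0866]
tool_rot: [-0.706, -0.022, 0.707, -0.045]
ft_force: [0.0, -12.0, 0.8]
grip_width: 0.0149
```

```bash
cat > c5.py <<'E'
from h import *
for k in range(3):
    S=robot.camera("scene");o=robot.get_obs()
    g=S[205:224,392:412].astype(float);w=np.clip(g[...,0]-g[...,1:].max(-1)-25,0,None);X=np.nonzero((w>0).any(0))[0]+392
    # left edge of cap at half height, sub-pixel, rows through its middle
    L=[]
    for r in range(6,13):
        a=w[r];p=a.max()
        if p<20: continue
        i=int(np.argmax(a>p/2));L.append(392+i-(a[i]-p/2)/(a[i]-a[i-1]))
    print(o["time"],"tcpF",tof(o["position"]).round(4),"vel",np.abs(o["joint_velocities"]).max().round(4),"ft",o["ft_force"].round(1),"w",o["grip_width"],"cap left min",min(L), "bar y",onx("scene",(min(L),214.5),.035)[1]+.008)
E
python3 c5.py
python3 - <<'E'
from h import *
for f,x0 in(("pics/scene0.png",366),("pics/s4r.png",388),("pics/s5r.png",392)):
    S=cv2.imread(""+f)[:,:,::-1];g=S[205:224,x0:x0+20].astype(float);w=np.clip(g[...,0]-g[...,1:].max(-1)-25,0,None);L=[]
    for r in range(6,13):
        a=w[r];p=a.max()
        if p<20: continue
        i=int(np.argmax(a>p/2));L.append(x0+i-(a[i]-p/2)/(a[i]-a[i-1]))
    print(f,min(L),onx("scene",(min(L),214.5),.035)[1]+.008)
E
```

```text
6.7333 tcpF [0.0017 0.1779 0.0866] vel 0.0161 ft [  0.6 -11.8   0.2] w 0.014615660803371669 cap left min 402.6125 bar y 0.17595290519066373
6.7833 tcpF [0.0017 0.1778 0.0866] vel 0.0075 ft [  0.1 -12.    1.2] w 0.014558927354988966 cap left min 403.2142857142857 bar y 0.17718219924972012
6.8333 tcpF [0.0017 0.1777 0.0866] vel 0.0021 ft [  0.2 -11.   -0.5] w 0.014780810445987898 cap left min 403.0833333333333 bar y 0.1769146580818198
pics/scene0.png 373.19 0.1164039065869005
pics/s4r.png 394.5681818181818 0.15956430075011133
pics/s5r.png 402.5487804878049 0.17582276936757918
```

```bash
sed -i 's/range(3)/range(10)/' c5.py; python3 c5.py | tail -4
python3 - <<'E'
from h import *
S=robot.camera("scene");cv2.imwrite("pics/s6.png",cv2.resize(S[140:330,190:440],(790,600),interpolation=cv2.INTER_CUBIC)[:,:,::-1])
E
```

```text
7.1833 tcpF [0.0017 0.1776 0.0866] vel 0.0014 ft [ -0.6 -11.7   0.8] w 0.014805110936818973 cap left min 402.9423076923077 bar y 0.17662656108719463
7.2333 tcpF [0.0017 0.1776 0.0866] vel 0.0017 ft [  0.3 -11.7   0.5] w 0.014540095327710442 cap left min 402.9230769230769 bar y 0.17658727708272182
7.2833 tcpF [0.0017 0.1776 0.0866] vel 0.0016 ft [ -0.  -12.3   0.6] w 0.014487905421731073 cap left min 402.64102564102564 bar y 0.17601116542622286
7.3333 tcpF [0.0017 0.1776 0.0866] vel 0.0012 ft [  0.2 -11.8   0.3] w 0.014664817643371342 cap left min 402.67105263157896 bar y 0.17607249310169096
```

View pics/s6.png

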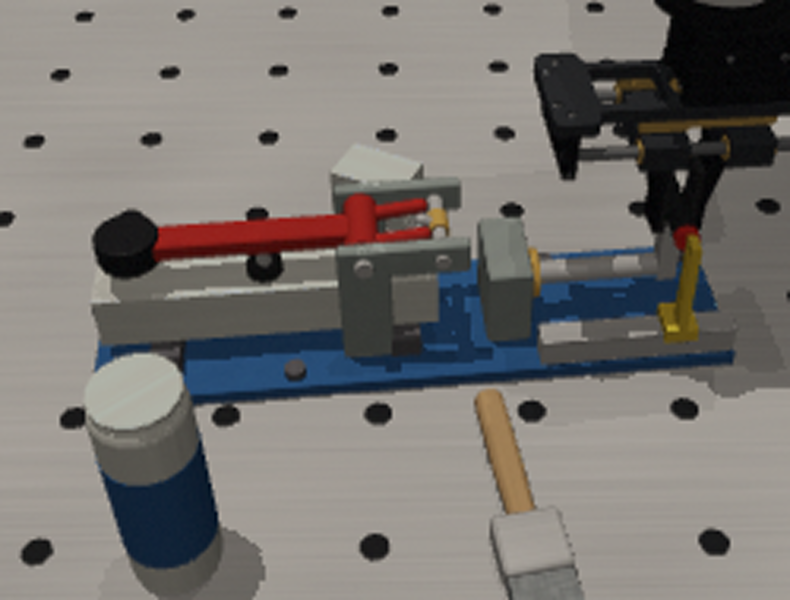

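The lever is down at crop (125,245). The bar's red cap at (687,238) is level with the blade at (692,240), and the can, brush and offcut have not moved. The hold is steady, so I hand in.

```bash
python3 -c "
from rig import robot
print(robot.hand_in())"
```

```text
the job is handed in; nothing more can be done
None
```

I pressed the clamp lever down past its snap and took the gripper off it. I then drew the butt stop out to the yellow mark and handed the job in with the gripper still holding it there. The hand-in gives no verdict, so the result rests on my last checks:

- **Clamp:** the pictures after release and just before hand-in both show the lever level and down. The force at the knob had dropped to about zero after the snap.
- **Stop position:** the bar measured at fixture y ≈ 0.1760–0.1766 m. The mark measured ≈ 0.1765 m by its right edge and 0.1773 m by its left, in the same camera view. They agree to about 1 mm, against the 5 mm allowed.
- **Hold:** over the last 0.65 s before hand-in the tool position changed by about 0.3 mm, with a steady pull of about 12 N at the wrist.
- **Bystanders:** the can, brush and offcut look unmoved. I checked these by eye, not by measurement.

Two readings disagreed a little. The scene camera read the bar's rest position about 1.2 mm too far out, and the mark's two edges differ by about 0.9 mm. Both are small next to the tolerance. The run took about 7.4 s of the 48 s before hand-in.

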